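# Wake the parts-counting scale and hold its range knob on the third click

### The job

Pick up the tall narrow tin of parts and, keeping hold of it, press it upright down onto the middle of the scale's sprung pad until the pad is fully depressed; then let go and leave the tin standing there with the pad back up. Next grip the scale's range knob and turn it clockwise out of its smooth off sector, counting the clicks, to the third click stop and not beyond. Finish while still holding the knob at the third stop (the scale counts only while it is held), and leave the low tin, the cup and the screwdriver where they are.

Things in the scene. Friction and masses are not known exactly. Their poses are not given: they have to be found in the camera images.
- unit: The parts-counting scale, a plywood housing fixed to the table, 160 mm (its x) by 300 mm (its y) by 50 mm high, origin at the centre of its underside on the table. The round weighing pad is on its +y half, 85 mm from the centre; the knob is on its -y half, 85 mm from the centre. It stands turned by up to 0.35 rad.
- tin: The tall narrow tin of parts, plain aluminium with a steel band near the top, closed, 56 mm diameter and 75 mm high, 0.15 to 0.29 kg. Origin at the centre of its underside, z up. It stands on the table to the left or the right of the scale.
- tin_center (a point): Centre of the tall tin, on its axis, 37.5 mm above its underside (grasp it here, across its 56 mm diameter).
- plate_top (a point): Centre of the top face of the scale's round steel weighing plate (84 mm diameter, 4 mm thick, with a 60 mm circle engraved on it), 65 mm above the table when the pad is up; it sinks with the pad.
- pad (a joint): How far the sprung pad is pushed down: 0 is up, 0.008 m is fully depressed against its stop. It starts to move at about 4 N and is fully down at about 12 N; it springs back up by itself and the tin's own weight does not move it.
- knob_grip (a point): Where to grip the black knob: on its vertical axis, 84 mm above the table, in an upright bar 50 mm long, 14 mm thick (grip across this), top at 94 mm, on a 54 mm disc whose top is at 58 mm. x runs along the bar to the end with the white pointer line. Four short black marks on the housing show the pointer's place at the four stops, first to fourth clockwise.
- knob (a joint): Angle of the range knob, 0 to 1.8 rad, growing clockwise seen from above. Up to about 0.19 it turns smoothly (off sector, where it starts); then click stops at 0.60 (first), 0.96 (second), 1.32 (third), 1.68 (fourth), with sprung ridges at 0.42, 0.78, 1.14, 1.50. The detent pulls it into a stop with up to about 0.2 N m.
- low_tin: Bystander: a low wide closed aluminium tin, 80 mm diameter, 34 mm high, on the other side of the scale from the tall tin; origin at the centre of its underside.
- cup: Bystander: an empty brown cup, 76 mm across the rim, 95 mm high, beyond the scale; origin at the centre of its underside.
- driver: Bystander: a screwdriver with a black handle, lying beyond the scale; origin at the middle of its length.
Things that resemble listed ones, but are neither listed nor needed, are in the scene too. Leave any red look-alike of the tin alone.

How it is judged:
By the outcome, as a careful person would: the job done as asked, in the order asked, and still so for the second after the job is handed in, while the arm keeps its last pose, push and grip.
It also fails if it takes over 51 s, if anything falls off the work surface, if the arm or the gripper's body presses on something with over 40 N, if the wrist force passes 120 N, or if a joint passes its speed limit or range.

### The arm

A 6-joint arm with a two-finger parallel gripper is mounted at the origin on the work surface. World frame = base frame: x ahead of the robot, y to its left, z up, the work surface at z = 0. Lengths are in mm, angles in rad, forces in N, time in s.
With the tool pointing down it reaches from about 375 to 825 mm from the base axis. Payload 5.5 kg.
Tool frame: the origin (TCP) lies at the very end of the fingers, on their centre line; the grasp point (between the pads) lies 19 mm behind it; z points along the fingers, y is the line along which they close (so a half turn about z gives the same grasp; the last joint's range is limited). The gripper opens to 85 mm and grips with 20 to 120 N. Pads are 22 mm wide; open, the fingers measure 114 mm over their backs; the gripper's body (76 mm by 85 mm) begins 54 mm behind the grasp point. The pads swing forward as they close: fully open they stand 13 mm farther back than shut.
Start: joints at [0, 0.314, -0.047, 1.21, 0, 1.571], TCP at [599.996, -0, 231.299] pointing down, gripper open.
Joint ranges: [-2.67, 2.67], [-0.69, 1.73], [-1.03, 1.25], [-2.08, 2.16], [-1.42, 1.45], [-3.14, 3.14]. Speed limits (rad/s): [2.39, 2.39, 3.01, 3.14, 3.14, 3.14].

### API

Orientations are given as a unit quaternion [x, y, z, w].
In Python, from cell import * gives the robot as it stands.
- The arm moves only by the tool play_rows, never from a script. Its argument "steps" is text: rows parted by semicolons, each of 5 numbers parted by spaces: the shift along the world's x, y, z in mm, then the turn about the world's z in degrees, then the finger opening in mm, from 0 to 85.4. In form: x y z spin gripper; .... A call has 1 to 8 rows; each row is the pose to reach, as a shift and turn from the pose commanded when the call began; what a row does not reach only later rows make up. A row lasts 1/8 s, in which the tool goes at most 62.5 mm and 10.7 degrees, less where a joint would pass 70% of its speed; a pose out of reach is approached as far as the arm can. A call with a gripper value outside its range is refused whole. The fingers move at their own pace and stop on an object; "grip_force" is the grip in N (left out, the last holds). Time passes only in rows, so rows that repeat a pose let the fingers close. It gives the time, the measured TCP pose, the force, the opening and the grip force at its end, in the units of the state.
- get_state(): the state, without advancing time (a new reading comes with each control period).
- get_image(name): name is "scene" or "side" or "wrist"; returns a dict with "image" (480x640x3 uint8, red, green, blue), "z_map" (480x640 float32, mm along the optical axis (not along the pixel's ray), 0 where there is no reading), "fx", "fy", "cx", "cy" (pixels), "R" (3x3) and "t" (3): a world point X has camera coordinates R X + t; the wrist camera has in their place "T_tool_cam" (4x4, takes a point from camera to tool coordinates, whose origin is the TCP and whose axes are the flange's). Camera axes: x right, y down, z forward; pixel columns grow to the right and rows downward; lengths in mm; the calibration is good to about 2 mm. A picture is of the moment at which its call begins: read the wrist's pose just before it.
- sign_off(): hands the job in; it is judged then, once.
Trained networks look in the newest picture that a camera, given by its name, has taken for a name from the list of things; names that differ only in an ending like _2 or _b are one class to them, and where a whole thing is asked for, a point or a joint stands for the part that bears it (a point fixed in the world has none). Each returns a list of dicts, best first, with "conf" (0 to 1); they miss things now and then, are a little off and sometimes report something else, mostly with a low value. They report only what shows in the picture. A call takes as long as a camera call. They do not tell look-alikes from the thing itself.
- spot_in(camera, label): "position" ([x, y, z] in mm, in the coordinates of the camera as it stood for that picture, good to about 4 mm: the middle of the surface that is visible of it).
The state is a dict: "clock": time; "q": joint angles; "dq": joint speeds; "tau": joint torques, N m; "tool_pos": TCP position; "eef_rot": TCP orientation; "ft_force": force on the tool from outside, world axes, zero at the start; "torque": the same for the moment, N m; "width": opening from 0.0 (shut) to 1.0 (fully open); "grip_force": force on a finger pad.
Only numpy, scipy, OpenCV 4.12 (cv2) and the standard library are available. Lean on these libraries where they do the work, as an engineer would, in place of code of your own. Each camera call takes 0.05 s, during which the arm holds its last target. There are 200 camera calls.

## Working session

There is one attempt and no reset: what is moved stays moved. The work goes in short steps, Python scripts to look and compute and a tool call to move; the robot and the scene stay as the last step left them, time stands still between calls to the robot, and variables do not carry over. Pictures are saved under pics/ and viewed, at most 10 in all, crops included, and the job is handed in when it is done.

Besides the shell and the picture viewer there is one more tool, called after "Request:" as name(argument=value, ...) on one line, values as JSON. play_rows: Moves the arm, as the interface text tells. Its arguments: {"type":"object","properties":{"steps":{"type":"string"},"grip_force":{"type":"number"}},"required":["steps"]}

```bash
mkdir -p pics; cat > h.py <<'E'
from cell import *
import numpy as np, cv2
def world(im,p): return im["R"].T@(np.asarray(p)-im["t"])
def cloud(im):
    z=im["z_map"];v,u=np.mgrid[0:480,0:640]
    P=np.stack([(u-im["cx"])*z/im["fx"],(v-im["cy"])*z/im["fy"],z],-1)
    return (P-np.asarray(im["t"]))@np.asarray(im["R"])
def pix(im,X):
    c=np.asarray(im["R"])@X+im["t"]; return [round(im["fx"]*c[0]/c[2]+im["cx"]),round(im["fy"]*c[1]/c[2]+im["cy"])]
E
python3 - <<'E'
from h import *
for c in ["scene","side"]:
    im=get_image(c); im["R"]=np.array(im["R"]);im["t"]=np.array(im["t"])
    cv2.imwrite(f"pics/{c}0.png",im["image"][:,:,::-1]); np.savez(f"{c}0.npz",**im)
    for l in ["unit","tin","plate_top","knob_grip","low_tin","cup","driver"]:
        for d in spot_in(c,l)[:3]:
            w=world(im,d["position"]); print(c,l,round(d["conf"],2),w.round(0),pix(im,w))
print(get_state())
E
```

```text
scene unit 0.66 [587.   4.  45.] [296, 256]
scene tin 0.89 [597. 451.  57.] [417, 168]
scene tin 0.89 [451. 391.  57.] [363, 153]
scene tin 0.84 [678. 354.  71.] [419, 196]
scene plate_top 0.88 [558. 115.  61.] [321, 221]
scene knob_grip 0.56 [587. -59.  69.] [275, 265]
scene low_tin 0.94 [ 531. -377.   34.] [144, 344]
scene low_tin 0.35 [566. 352.  60.] [385, 178]
scene cup 0.98 [703. 246.  62.] [399, 225]
scene driver 0.95 [ 817. -201.   23.] [299, 385]
side unit 0.59 [556.  70.  52.] [323, 261]
side tin 0.95 [659. 376.  75.] [227, 334]
side tin 0.88 [583. 477.  74.] [233, 386]
side tin 0.66 [550. 378.  70.] [270, 354]
side plate_top 0.79 [558. 115.  69.] [316, 268]
side knob_grip 0.76 [576. -45.  72.] [334, 225]
side low_tin 0.69 [ 523. -364.   35.] [387, 174]
side cup 0.96 [701. 258.  65.] [238, 292]
side cup 0.43 [ 807. -197.   12.] [284, 187]
side driver 0.56 [ 811. -198.   13.] [283, 186]
side driver 0.56 [573. -51.  71.] [336, 224]
{'clock': 0.8, 'q': array([-2.51993474e-05,  3.13463785e-01, -4.70784545e-02,  1.21021027e+00,
        4.36168369e-06,  1.57082722e+00]), 'dq': array([-0.00115812,  0.00102968, -0.00226497,  0.00072689, -0.00076376,
        0.00185962]), 'tau': array([-9.13251733e-05, -5.39385331e+01,  3.40035617e+01,  9.74116629e-04,
       -4.21160485e-05,  1.40806594e-05]), 'tool_pos': array([ 6.00004597e+02, -1.36764432e-02,  2.31330685e+02]), 'eef_rot': array([7.07126612e-01, 7.07086950e-01, 1.70324230e-05, 1.39481587e-05]), 'ft_force': array([ 0.63096987,  0.57914696, -0.06223479]), 'torque': array([0.02177701, 0.02429515, 0.0235048 ]), 'grip_force': 0.0, 'width': 1.00056918224413}
```

View pics/scene0.png

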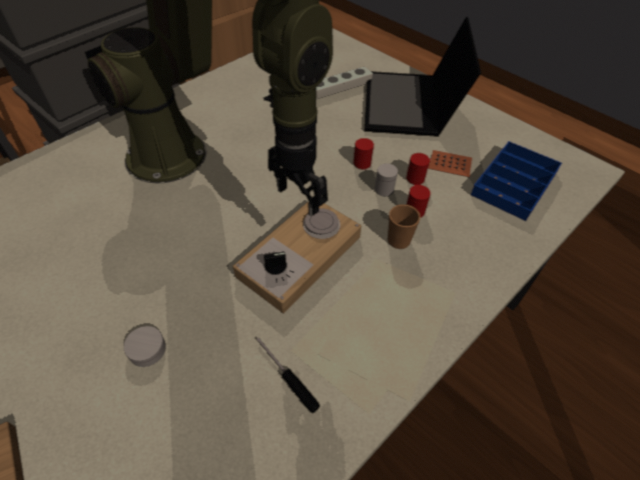

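View pics/side0.png

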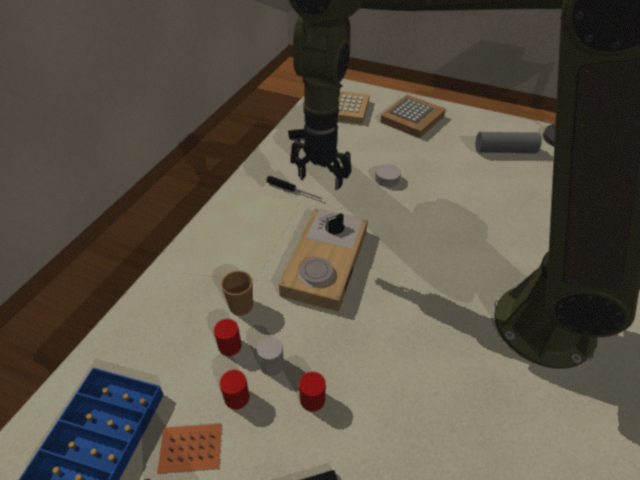

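The scene view shows four tins. The red ones are at (364,153), (418,168) and (419,200), and the plain grey one is at (387,180), which is (270,354) in the side view. The grey one matches the plain aluminium description. I'll confirm it in a crop and measure it.

```bash
python3 - <<'E'
from h import *
a=[]
for c in ["scene","side"]:
    im=dict(np.load(f"{c}0.npz")); W=cloud(im); hsv=cv2.cvtColor(im["image"],cv2.COLOR_RGB2HSV)
    ok=im["z_map"]>0
    def top(x,y,r,z0,z1):
        m=ok&(np.hypot(W[...,0]-x,W[...,1]-y)<r)&(W[...,2]>z0)&(W[...,2]<z1)
        p=W[m].astype(np.float32)
        (cx,cy),rr=cv2.minEnclosingCircle(p[:,:2].copy()); return len(p),p.mean(0).round(1),(round(cx,1),round(cy,1),round(rr,1))
    for n,x,y,r,z0,z1 in [("tin",555,372,45,68,82),("redA",451,391,45,68,82),("redB",597,460,50,68,82),("redC",670,365,50,68,82),("plate",558,115,50,58,72),("knob",580,-52,40,80,100)]:
        try: print(c,n,top(x,y,r,z0,z1))
        except Exception as e: print(c,n,e)
    m=ok&(abs(W[...,2]-50)<4)&(np.hypot(W[...,0]-575,W[...,1]-30)<190)
    p=W[m].astype(np.float32); print(c,"unit",cv2.minAreaRect(p[:,:2].copy()))
    u,v=(387,185) if c=="scene" else (272,355)
    u2,v2=(278,265) if c=="scene" else (335,227)
    for (u,v) in((u,v),(u2,v2)): a.append(cv2.resize(im["image"][v-50:v+50,u-66:u+66],(400,300),interpolation=cv2.INTER_CUBIC))
cv2.imwrite("pics/crop.png",np.vstack([np.hstack(a[:2]),np.hstack(a[2:])])[:,:,::-1])
E
```

```text
scene tin (250, array([557.9, 365.1,  74.2], dtype=float32), (556.5, 367.4, 30.2))
scene redA (209, array([439.7, 402.7,  74.2], dtype=float32), (439.4, 403.4, 28.2))
scene redB (228, array([590.2, 466.7,  74.2], dtype=float32), (588.5, 467.1, 30.8))
scene redC (279, array([670.6, 362.8,  74.1], dtype=float32), (669.5, 363.7, 29.2))
scene plate (624, array([562. , 113.3,  64.7], dtype=float32), (556.5, 115.8, 44.9))
scene knob (174, array([579.3, -55.1,  90.1], dtype=float32), (577.5, -53.8, 25.2))
scene unit ((568.31201171875, 30.777374267578125), (161.57192993164062, 301.12530517578125), 5.937823295593262)
side tin (482, array([555.2, 370.2,  74.8], dtype=float32), (556.2, 369.0, 28.7))
side redA (523, array([437.8, 406.6,  75. ], dtype=float32), (438.2, 405.4, 28.7))
side redB (557, array([587.8, 470.9,  74.9], dtype=float32), (589.3, 469.7, 28.4))
side redC (444, array([667.5, 367.4,  74.8], dtype=float32), (668.4, 365.8, 28.5))
side plate (679, array([557.4, 116.4,  65.2], dtype=float32), (558.8, 113.3, 45.0))
side knob (115, array([575.8, -50.4,  90.3], dtype=float32), (572.9, -49.3, 25.7))
side unit ((567.3707275390625, 30.683486938476562), (159.67137145996094, 304.01141357421875), 6.3910231590271)
```

View pics/crop.png

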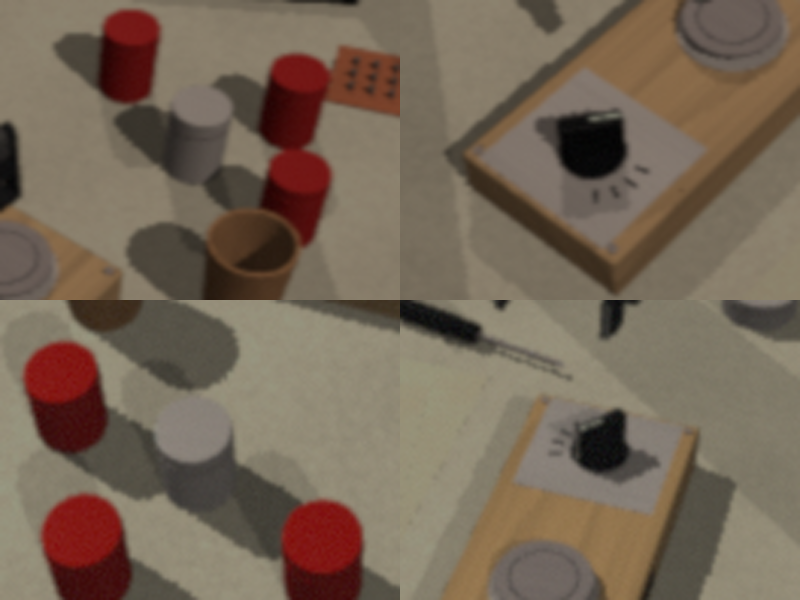

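The crop shows the grey tin with its band standing alone among three red ones. The knob pointer is towards the +y/+x end, and the four marks follow it clockwise. I'm moving over the grey tin at (556.5, 368), closing along 117° to stay clear of the red tins.

Request:
play_rows(steps="-7 60 0 10 85; -14 120 -10 20 85; -21 180 -20 31 85; -28 240 -30 41 85; -35 300 -45 52 85; -43 350 -60 62 85; -43.5 368 -80 73 85; -43.5 368 -80 83 85", grip_force=60)

```text
clock: 1.8
tool_pos: [554.8, 369.3, 148.9]
eef_rot: [0.057, 0.998, -0.001, -0.001]
ft_force: [-1.0, -0.7, 1.3]
width: 0.995
grip_force: 0.0
```

Request:
play_rows(steps="0 0 0 10 85; 0 0 0 20 85; 0 0 0 30 85; 0 0 0 34 85; 0 0 0 34 85; 0 0 0 34 85")

```text
clock: 2.55
tool_pos: [556.5, 368.0, 151.3]
eef_rot: [-0.233, 0.973, -0.0, -0.0]
ft_force: [-0.3, -0.0, -0.8]
width: 0.999
grip_force: 0.0
```

```bash
cat >> h.py <<'E'
from scipy.spatial.transform import Rotation as Rn
def wrist():
    s=get_state(); im=get_image("wrist"); T=np.eye(4);T[:3,:3]=Rn.from_quat(s["eef_rot"]).as_matrix();T[:3,3]=s["tool_pos"]
    M=np.linalg.inv(T@np.array(im["T_tool_cam"])); im["R"]=M[:3,:3]; im["t"]=M[:3,3]; return s,im
def circ(im,W,x,y,r,z0,z1):
    m=(im["z_map"]>0)&(np.hypot(W[...,0]-x,W[...,1]-y)<r)&(W[...,2]>z0)&(W[...,2]<z1)
    p=W[m].astype(np.float32); (cx,cy),rr=cv2.minEnclosingCircle(p[:,:2].copy()); return len(p),p.mean(0).round(1),round(cx,1),round(cy,1),round(rr,1)
E
python3 - <<'E'
from h import *
s,im=wrist(); print(s["clock"],s["tool_pos"],Rn.from_quat(s["eef_rot"]).as_matrix().round(3)[:,1],s["q"].round(2),s["ft_force"])
W=cloud(im); print(circ(im,W,556.5,368,42,68,82))
cv2.imwrite("pics/w1.png",im["image"][:,:,::-1])
E
```

```text
2.55 [556.48977311 368.0135316  151.28986113] [-0.453  0.892 -0.   ] [ 0.58  0.48  0.01  1.1  -0.    0.11] [-0.31071236 -0.00389277 -0.78555002]
(5037, array([553.7, 367.2,  75.3], dtype=float32), 555.2, 367.8, 28.0)
```

View pics/w1.png

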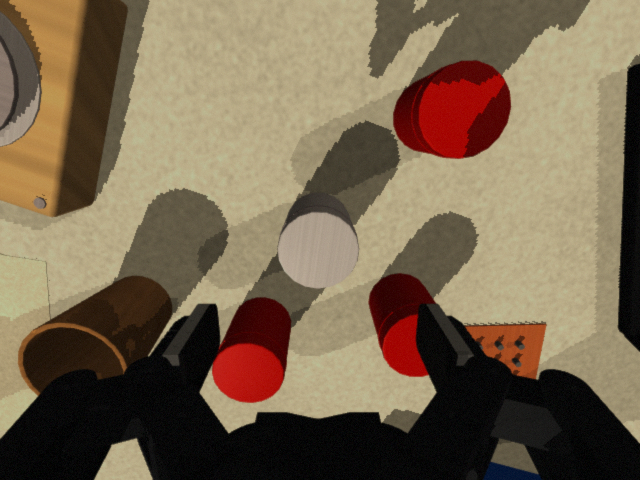

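The wrist view shows the grey tin at (318,248), with clear space along the finger line. I'm descending and gripping.

Request:
play_rows(steps="-1 0 -40 0 85; -1 0 -80 0 85; -1 0 -110 0 85; -1 0 -125 0 85; -1 0 -132 0 85; -1 0 -132 0 85; -1 0 -132 0 50; -1 0 -132 0 50", grip_force=80)

```text
clock: 3.6
tool_pos: [556.6, 368.6, 21.1]
eef_rot: [-0.233, 0.972, 0.0, 0.001]
ft_force: [2.2, 1.7, -1.1]
width: 0.639
grip_force: 84.3
```

Request:
play_rows(steps="0 0 0 0 40; 0 0 0 0 40; 0 0 0 0 40; 0 0 0 0 40")

```text
clock: 4.1
tool_pos: [556.7, 368.7, 21.0]
eef_rot: [-0.233, 0.972, 0.0, 0.001]
ft_force: [-0.7, -0.5, 6.0]
width: 0.638
grip_force: 84.4
```

Request:
play_rows(steps="0 0 20 0 40; 0 0 60 0 40; 0 0 100 0 40; 0 -20 130 0 40; 0 -70 135 0 40; 1 -120 135 0 40; 2 -170 135 0 40; 3 -215 135 0 40")

```text
clock: 5.1
tool_pos: [558.1, 151.2, 154.4]
eef_rot: [-0.233, 0.972, -0.0, -0.0]
ft_force: [0.3, 1.0, -1.2]
width: 0.637
grip_force: 84.6
```

Request:
play_rows(steps="0.5 -25 -20 0 40; 0.5 -38 -40 0 40; 0.5 -38 -40 0 40; 0.5 -38 -40 0 40")

```text
clock: 5.6
tool_pos: [559.3, 115.6, 115.0]
eef_rot: [-0.234, 0.972, 0.0, 0.0]
ft_force: [0.5, 0.7, -2.5]
width: 0.635
grip_force: 84.7
```

```bash
python3 - <<'E'
from h import *
s,im=wrist(); print(s["clock"],s["tool_pos"],s["eef_rot"],s["ft_force"],s["width"])
W=cloud(im); 
try: print(circ(im,W,558.8,115.2,50,60,70))
except Exception as e: print(e)
print(pix(im,np.array([558.8,115.2,65])))
si=get_image("side"); si["R"]=np.array(si["R"]);V=cloud(si)
print("tin top side",circ(si,V,558.8,115.2,34,150,185) )
z=V[(np.hypot(V[...,0]-558.8,V[...,1]-115.2)<34)&(V[...,2]>70)][:,2];print(np.percentile(z,[0,5,50,95,100]))
cv2.imwrite("pics/w2.png",np.hstack([cv2.resize(im["image"],(400,300)),cv2.resize(si["image"][150:360,180:460],(400,300))])[:,:,::-1])
E
```

```text
5.6 [559.33020118 115.60325644 114.98000982] [-2.33604101e-01  9.72331716e-01  1.83923516e-04  3.54037969e-04] [ 0.45283741  0.73609364 -2.54439727] 0.6353129285462445
(6575, array([540. , 105.8,  65.6], dtype=float32), 556.8, 114.6, 42.0)
[317, 266]
tin top side (158, array([559. , 124.2, 165.1], dtype=float32), 558.6, 118.2, 28.2)
[ 70.04995427 106.41723408 383.81919162 638.83760107 642.38518417]
```

View pics/w2.png

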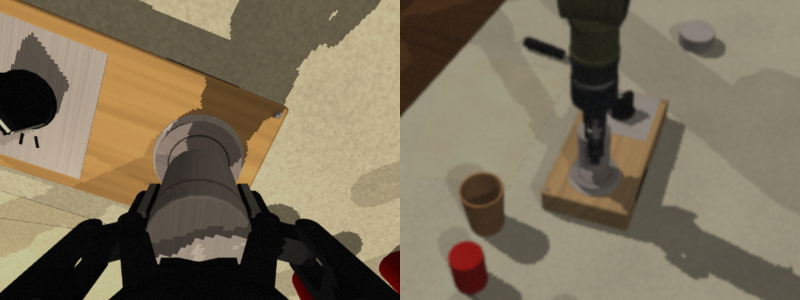

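The wrist view shows the tin hanging upright over the plate, and the side view agrees. I'm lowering it.

Request:
play_rows(steps="-1 0 -10 0 40; -1 0 -18 0 40; -1 0 -23 0 40; -1 0 -27 0 40; -1 0 -31 0 40; -1 0 -31 0 40")

```text
clock: 6.45
tool_pos: [557.9, 115.0, 83.6]
eef_rot: [-0.233, 0.972, 0.0, -0.0]
ft_force: [-3.0, -1.2, 4.2]
width: 0.637
grip_force: 85.0
```

Request:
play_rows(steps="0 0 -2 0 40; 0 0 -4 0 40; 0 0 -6 0 40; 0 0 -6 0 40; 0 0 -6 0 40")

```text
clock: 7.08
tool_pos: [558.1, 115.1, 78.5]
eef_rot: [-0.233, 0.972, 0.0, 0.0]
ft_force: [-5.1, -1.6, 10.5]
width: 0.632
grip_force: 85.3
```

Request:
play_rows(steps="0 0 -1.5 0 40; 0 0 -3 0 40; 0 0 -3 0 40; 0 0 -3 0 40")

```text
clock: 7.58
tool_pos: [558.3, 115.1, 77.8]
eef_rot: [-0.233, 0.972, 0.0, 0.001]
ft_force: [-10.3, -1.4, 28.1]
width: 0.639
grip_force: 87.5
```

Request:
play_rows(steps="0 0 -1 0 40; 0 0 -2 0 40; 0 0 -2 0 40; 0 0 -2 0 40")

```text
clock: 8.07
tool_pos: [558.5, 115.3, 77.7]
eef_rot: [-0.233, 0.972, 0.0, 0.002]
ft_force: [-16.3, -2.7, 42.4]
width: 0.641
grip_force: 88.8
```

Fully down: the force jumped to 42 N with almost no further travel. I'm easing back up before releasing.

Request:
play_rows(steps="0 0 3 0 40; 0 0 6 0 40; 0 0 8 0 40; 0 0 10 0 40; 0 0 11.5 0 40; 0 0 12.5 0 40; 0 0 12.5 0 40; 0 0 12.5 0 40")

```text
clock: 9.07
tool_pos: [558.0, 115.0, 84.7]
eef_rot: [-0.233, 0.972, 0.0, 0.0]
ft_force: [-3.0, 0.2, 2.1]
width: 0.638
grip_force: 85.4
```

Request:
play_rows(steps="0 0 0.7 0 40; 0 0 0.7 0 40; 0 0 0.7 0 40")

```text
clock: 9.45
tool_pos: [558.1, 115.0, 85.5]
eef_rot: [-0.233, 0.972, -0.0, 0.0]
ft_force: [-2.0, 0.9, 3.0]
width: 0.637
grip_force: 85.4
```

Request:
play_rows(steps="0 0 0 0 60; 0 0 0 0 66; 0 0 0 0 75; 0 0 0 0 85; 0 0 0 0 85; 0 0 0 0 85")

```text
clock: 10.2
tool_pos: [558.0, 115.0, 85.5]
eef_rot: [-0.233, 0.972, -0.0, -0.0]
ft_force: [0.5, 0.1, 0.5]
width: 1.0
grip_force: 0.0
```

Request:
play_rows(steps="0 0 15 0 85; 0 0 50 0 85; 0 0 90 0 85; 0 0 120 0 85; 0 -50 120 0 85; 4 -90 120 0 85; 4 -90 120 0 85")

```text
clock: 11.08
tool_pos: [562.4, 22.8, 206.8]
eef_rot: [-0.232, 0.973, -0.0, 0.001]
ft_force: [-1.2, 0.6, 0.5]
width: 0.996
grip_force: 0.0
```

```bash
python3 - <<'E'
from h import *
s,im=wrist(); print(s["clock"],s["tool_pos"],s["q"].round(2),s["ft_force"],s["width"])
W=cloud(im)
try: print("tin",circ(im,W,558,115,42,125,155))
except Exception as e: print(e)
m=(np.hypot(W[...,0]-577,W[...,1]+54)<45)&(W[...,2]>85)&(W[...,2]<100)
p=W[m].astype(np.float32); print(len(p)); 
if len(p): r=cv2.minAreaRect(p[:,:2].copy()); print(r, p.mean(0))
cv2.imwrite("pics/w3.png",im["image"][:,:,::-1])
si=get_image("side"); si["R"]=np.array(si["R"]);V=cloud(si)
print("tin side",circ(si,V,558,115,40,130,155))
E
```

```text
11.075 [562.40447295  22.77969684 206.80416648] [ 0.04  0.25 -0.18  1.13 -0.   -0.43] [-1.23281795  0.61070327  0.46935658] 0.9961010590428807
tin (4009, array([549.3, 108. , 138.6], dtype=float32), 556.5, 114.2, 28.3)
1328
((575.81396484375, -53.930118560791016), (50.51593780517578, 14.443415641784668), 57.48493576049805) [574.0703   -53.965893  93.35852 ]
tin side (362, array([556.4, 119.1, 139.1], dtype=float32), 557.4, 116.4, 29.6)
```

View pics/w3.png

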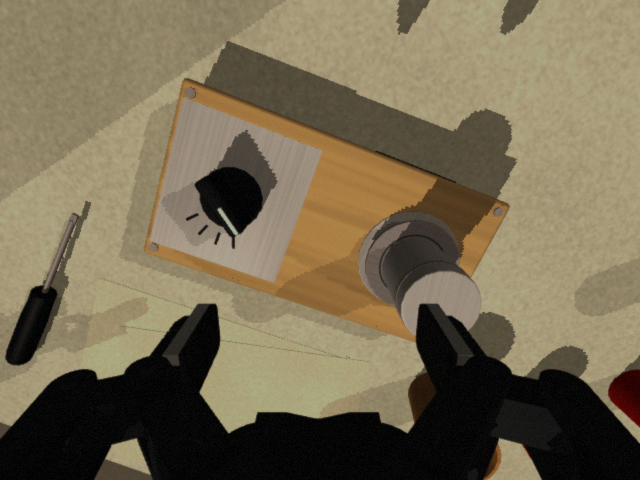

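The tin is standing mid-plate with its top at about 140 mm, so the pad is back up. The knob is at (230,200), its pointer ends near (233,236), and the marks run from (233,241) to (192,217). I'm measuring the mark directions to get the target yaw.

```bash
python3 - <<'E'
from h import *
s,im=wrist(); W=cloud(im); g=im["image"].max(2)
c=np.array([576.5,-54.0]); d=W[...,:2]-c; r=np.hypot(d[...,0],d[...,1])
m=((abs(W[...,2]-50)<4)&(r>29)&(r<50)&(g<60)).astype(np.uint8)
n,l,st,ce=cv2.connectedComponentsWithStats(m)
for i in range(1,n):
    if st[i,4]>8:
        q=d[l==i].mean(0); print(ce[i].round(),st[i,4],np.hypot(*q).round(1),np.degrees(np.arctan2(q[1],q[0])).round(1))
E
```

```text
[189. 215.] 27 40.1 -39.3
[199. 229.] 26 40.7 -18.5
[214. 237.] 23 39.8 2.6
[230. 241.] 23 40.0 24.1
```

Request:
play_rows(steps="3 -15 0 8 60; 6 -35 0 16 60; 9 -55 0 24 60; 14 -77 0 30 60; 14 -77 -30 30 60; 14 -77 -60 30 60; 14 -77 -80 30 60; 14 -77 -80 30 60", grip_force=60)

```text
clock: 12.22
tool_pos: [574.6, -50.7, 124.1]
eef_rot: [-0.478, 0.878, 0.001, -0.001]
ft_force: [0.3, 0.4, -0.2]
width: 0.703
grip_force: 0.0
```

```bash
python3 - <<'E'
from h import *
s,im=wrist(); print(s["clock"],s["tool_pos"],s["width"],s["q"].round(2)); y=Rn.from_quat(s["eef_rot"]).as_matrix()[:,1]; print(np.degrees(np.arctan2(y[1],y[0])))
W=cloud(im)
m=(np.hypot(W[...,0]-577,W[...,1]+54)<35)&(W[...,2]>88)&(W[...,2]<98)
p=W[m].astype(np.float32); print(len(p),cv2.minAreaRect(p[:,:2].copy()), p.mean(0))
E
```

```text
12.225 [574.61701582 -50.72676347 124.05143611] 0.7026592200273389 [-0.09  0.34 -0.27  0.97  0.   -1.08]
147.09249097752166
2152 ((575.8101196289062, -54.512935638427734), (50.42795944213867, 13.816357612609863), 57.403167724609375) [574.5256  -56.22976  94.05513]
```

Request:
play_rows(steps="0.3 -2.2 -15 0 60; 0.3 -2.2 -30 0 60; 0.3 -2.2 -30 0 60; 0.3 -2.2 -30 0 60")

```text
clock: 12.78
tool_pos: [576.3, -54.2, 95.5]
eef_rot: [-0.477, 0.879, 0.0, -0.0]
ft_force: [0.2, 0.3, 0.8]
width: 0.705
grip_force: 0.0
```

Request:
play_rows(steps="0 0 -12 0 60; 0 0 -22 0 60; 0 0 -28 0 60; 0 0 -28 0 60; 0 0 -28 0 30; 0 0 -28 0 20; 0 0 -28 0 8; 0 0 -28 0 8", grip_force=60)

```text
clock: 13.78
tool_pos: [576.7, -54.3, 68.0]
eef_rot: [-0.477, 0.879, -0.0, 0.0]
ft_force: [-0.4, -1.0, 3.6]
width: 0.156
grip_force: 60.7
```

Request:
play_rows(steps="0 0 0 0 5; 0 0 0 0 5; 0 0 0 0 5")

```text
clock: 14.15
tool_pos: [576.7, -54.3, 68.0]
eef_rot: [-0.477, 0.879, -0.0, 0.0]
ft_force: [-0.6, -0.6, 5.7]
width: 0.15
grip_force: 60.9
```

```bash
cat > st.py <<'E'
from h import *
s=get_state(); y=Rn.from_quat(s["eef_rot"]).as_matrix()[:,1]
print(s["clock"],"yaw",np.degrees(np.arctan2(y[1],y[0])).round(2),s["tool_pos"].round(1),s["torque"].round(3),s["ft_force"].round(1),s["width"],s["grip_force"],s["q"][5].round(2))
E
python3 st.py
```

```text
14.15 yaw 147.0 [576.7 -54.3  68. ] [-0.047  0.139  0.053] [-0.6 -0.6  5.7] 0.15007104987252357 60.92817306518555 -1.09
```

Request:
play_rows(steps="0 0 0 -8 5; 0 0 0 -16 5; 0 0 0 -24 5; 0 0 0 -30 5; 0 0 0 -34 5; 0 0 0 -34 5; 0 0 0 -34 5", grip_force=80)

```text
clock: 15.02
tool_pos: [576.7, -54.3, 68.0]
eef_rot: [-0.199, 0.98, -0.0, 0.0]
ft_force: [-0.8, -0.2, 6.4]
width: 0.143
grip_force: 81.8
```

```bash
python3 st.py
```

```text
15.025 yaw 113.0 [576.7 -54.3  68. ] [-0.068  0.238  0.025] [-0.8 -0.2  6.4] 0.14285576855312193 81.7983627319336 -0.5
```

Request:
play_rows(steps="0 0 0 -7 5; 0 0 0 -14 5; 0 0 0 -21 5; 0 0 0 -21 5; 0 0 0 -21 5")

```text
clock: 15.65
tool_pos: [576.7, -54.3, 68.1]
eef_rot: [-0.017, 1.0, -0.0, 0.0]
ft_force: [-0.7, 0.1, 5.6]
width: 0.15
grip_force: 81.8
```

```bash
python3 st.py
```

```text
15.65 yaw 92.0 [576.7 -54.3  68.1] [-0.082  0.234 -0.01 ] [-0.7  0.1  5.6] 0.14972356743447188 81.81129455566406 -0.13
```

Request:
play_rows(steps="0 0 0 -4 5; 0 0 0 -8 5; 0 0 0 -12 5; 0 0 0 -12 5; 0 0 0 -12 5")

```text
clock: 16.27
tool_pos: [576.7, -54.3, 68.0]
eef_rot: [0.087, 0.996, -0.0, 0.0]
ft_force: [0.3, -0.2, 6.1]
width: 0.143
grip_force: 81.7
```

```bash
python3 st.py
```

```text
16.275 yaw 79.98 [576.7 -54.3  68. ] [-0.186  0.103 -0.092] [ 0.3 -0.2  6.1] 0.1428975904431305 81.66206002235413 0.08
```

Request:
play_rows(steps="0 0 0 -4 5; 0 0 0 -8 5; 0 0 0 -8 5; 0 0 0 -8 5; 0 0 0 -8 5")

```text
clock: 16.9
tool_pos: [576.7, -54.3, 68.0]
eef_rot: [0.156, 0.988, -0.0, 0.0]
ft_force: [-1.2, -0.2, 5.6]
width: 0.15
grip_force: 81.8
```

```bash
python3 st.py; python3 - <<'E'
from h import *
s,im=wrist(); W=cloud(im); print(pix(im,np.array([576.5,-54,94])))
print("tin",circ(im,W,557.5,115,42,125,155))
o=[im["image"]]
for n in ["scene","side"]:
    k=get_image(n); k["R"]=np.array(k["R"]); u,v=pix(k,np.array([576.5,-54,94])); o.append(cv2.resize(k["image"][v-45:v+45,u-60:u+60],(400,300),interpolation=cv2.INTER_CUBIC))
cv2.imwrite("pics/k.png",np.vstack([np.hstack([cv2.resize(o[0],(400,300)),cv2.resize(o[0][200:440,200:520],(400,300))]),np.hstack(o[1:])])[:,:,::-1])
E
```

```text
16.9 yaw 72.0 [576.7 -54.3  68. ] [-0.086  0.155 -0.022] [-1.2 -0.2  5.6] 0.1504463341348814 81.79439663887024 0.22
[319, 340]
tin (0, array([nan, nan, nan], dtype=float32), 0.0, 0.0, 0.0)h.py:16: RuntimeWarning: Mean of empty slice.
  p=W[m].astype(np.float32); (cx,cy),rr=cv2.minEnclosingCircle(p[:,:2].copy()); return len(p),p.mean(0).round(1),round(cx,1),round(cy,1),round(rr,1)
  ret = um.true_divide(
```

View pics/k.png

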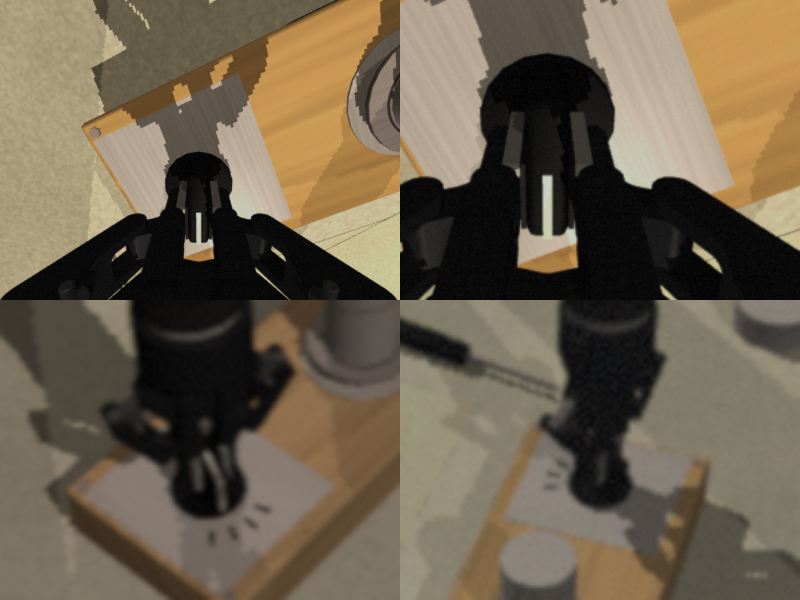

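The wrist view shows the bar held square between the fingers, with the pointer line vertical at (547,205) in the enlarged crop. That puts the bar at -18.0°, against -18.5° for the third mark. The tin still stands on the pad, so I'm handing in.

```bash
python3 -c "
from cell import *
print(sign_off())"
```

```text
the job is handed in; nothing more can be done
None
```

I handed the job in at about 17 s on the robot's clock: the tin was pressed fully down and left standing on the raised pad, and the knob is still held at the third click stop (bar at -18.0°, third mark measured at -18.5°).

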